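# Zero the ring comparator on its master, then gauge a crimp ring

## Robot

A 7-joint arm with a two-finger parallel gripper is mounted at the origin on the work surface. World frame = base frame: x ahead of the robot, y to its left, z up, the work surface at z = 0. Lengths are in mm, angles in degrees, forces in N, time in s.
With the tool pointing down it reaches from about 425 to 975 mm from the base axis. Payload 16.7 kg.
Tool frame: the origin (TCP) lies where the fingers leave the gripper's body, on its centre line; the fingertips stand 73 mm ahead of it and the grasp point (between the pads) lies 54 mm ahead of it (robot.tcp_to_grasp is the distance from the TCP to the grasp point, in mm); z points along the fingers, y is the line along which they close (so a half turn about z gives the same grasp; the last joint's range is limited). The gripper opens to 85 mm and grips with 20 to 120 N. Pads are 22 mm wide; open, the fingers measure 114 mm over their backs; the gripper's body (76 mm by 85 mm) begins 54 mm behind the grasp point. The pads swing forward as they close: fully open they stand 13 mm farther back than shut.
Start: joints at [64.601, 24.414, 4.234, 92.017, -1.954, 63.644, -3.845], TCP at [195.442, -646.052, 303.902] pointing down, gripper open.
Joint ranges: [-163.25, 163.25], [-28.42, 122.38], [-70.27, 78.77], [12.13, 141.07], [-58.53, 238.53], [9.26, 117.41], [-156.51, 156.51]. Speed limits (degrees/s): [108.29, 108.29, 136.94, 136.94, 172.46, 172.46, 172.46].

## Interface

Orientations are given as [roll, pitch, yaw] about the fixed x, y, z axes, in that order (R = Rz(yaw) Ry(pitch) Rx(roll)).
In Python, from plant import robot gives the robot as it stands.
- The arm moves only by the shell command python3 -m jog 'ROWS' [OPENING]. ROWS is JSON, a list that holds one entry, the list of rows, each a list of 4 numbers: the shift along the tool's x, y, z in m, then the turn about the tool's z in rad. A call has 1 to 5 rows; each row is the pose to reach, as a shift and turn from the pose commanded when the call began, along the tool's axes at that moment; what a row does not reach only later rows make up. A row lasts 1/10 s, in which the tool goes at most 50 mm and 8.59 degrees, less where a joint would pass 70% of its speed; a pose out of reach is approached as far as the arm can. A call with a gripper value outside its range is refused whole. OPENING is the opening in per cent of the stroke, from 0 (shut) to 100 (fully open), set as the call begins (- or left out, the last holds). The fingers move at their own pace and stop on an object; the grip force is fixed at half the most. Time passes only in rows, so rows that repeat a pose let the fingers close. It gives the time, the measured TCP pose, the force, the opening and the grip force at its end, in the units of the state.
- robot.state(): the state, without advancing time (a new reading comes with each control period).
- robot.camera(name): name is "scene" or "side" or "wrist"; returns a dict with "color" (400x640x3 uint8, blue, green, red), "fx", "fy", "cx", "cy" (pixels), "pose" (4x4, takes a point from camera to world coordinates); the wrist camera has in their place "mount" (4x4, takes a point from camera to tool coordinates, whose origin is the TCP and whose axes are the flange's). Camera axes: x right, y down, z forward; pixel columns grow to the right and rows downward; lengths in mm; the calibration is good to about 2 mm. The wrist camera is an equidistant fisheye: a pixel r from the principal point sees the ray r / f radians off the axis. A picture is of the moment at which its call begins: read the wrist's pose just before it. There is no depth.
- robot.close_job(): hands the job in; it is judged then, once.
The state is a dict: "clock": time; "joints": joint angles; "dq": joint speeds; "effort": joint torques, N m; "tcp_pos": TCP position; "orientation": TCP orientation; "wrist_force": force on the tool from outside, world axes, zero at the start; "moment": the same for the moment, N m; "grip_width": finger opening in mm; "finger_force": force on a finger pad.
Only numpy, scipy, OpenCV 4.12 (cv2) and the standard library are available. Lean on these libraries where they do the work, as an engineer would, in place of code of your own. Each camera call takes 0.05 s, during which the arm holds its last target. There are 200 camera calls.

## Task

Zero the bench comparator: by its black post, slide the carriage up until the sprung plunger holds the steel master against the anvil with the dial needle in the green band, then let go of the post. Lift the master out and stand it on the round wooden rest, then press the plunger back gently with the brass ring from the red pad and seat the ring in its place, flat on the bed, against the anvil and held by the plunger, without shifting the zeroed carriage. Let go of everything at the end, and leave the spare rings, glass shade and lamp pipe alone.

Things in the scene. Friction and masses are not known exactly. Their poses are not given: they have to be found in the camera images.
- nest (a point): Foot of the steel anvil's flat face, mid-width, at the top of the fixed green bed (110 x 270 mm, 20 mm thick). y: level, from the anvil face to the plunger, along the measuring line; x: across; z: up. The anvil (40 mm wide) lies to -y, 19 mm high above the bed, top edge rounded 3 mm. A seated part of diameter D has its centre D/2 from here along y.
- carriage (a joint): How far the grey carriage (60 x 90 mm; bears dial, post, plunger) is slid towards the anvil, m, 0 to 0.058, along -y of the nest. Stiff: moves at about 9 N (plus the plunger's push), stays where left. With the master seated, the needle is mid-green at 0.050, which counts as zeroed within 1.8 mm.
- post (a point): Centre of the grip length of the upright black post on the carriage (16 mm diameter, grip length 38 mm). Its top is 19 mm above this point. The brass dial (62 mm diameter, centre 46 mm from the post's axis towards the anvil) has its top 33 mm below this point, the carriage top 45 mm below.
- plunger (a joint): How far the sprung plunger is pressed back into the carriage, in m: 0 free, 0.011 hard against its stop. Its push rises from 1 N free to 3.4 N at 0.006 (zero) and 5.4 N at 0.011; pushed harder than about 9 N past its stop it shoves the carriage.
- pad (a point): Centre of the front face of the plunger's flat steel pad, 34 mm wide, from 5 to 41 mm above the bed, this point 22 mm above the bed; it faces the anvil. The carriage's front lies 22 mm behind it when free.
- needle (a joint): Red needle on the flat white dial, rad, turning clockwise seen from above, 0.3 rad per mm of plunger travel: 0 plunger free, 1.8 mid of the green zero band (pointing across the bed to -x of the nest), 3.3 at the plunger's stop. The band reaches 0.45 rad either way.
- master_mid (a point): Centre (half-way up) of the master: plain steel cylinder with a blue band, 40 mm diameter, 30 mm high, upright, 0.29 kg. It starts standing loosely on the bed between anvil and pad, a few mm off the anvil; the advancing plunger pushes it home.
- ring_mid (a point): Centre (half-way up) of the brass crimp ring to be gauged: 42 mm outside and 26 mm inside diameter, 30 mm high, upright, about 0.2 kg, standing on the red pad. Seated, it presses the plunger 8 mm in, so it goes in only while the plunger is held back 8 to 11 mm.
- rest_top (a point): Centre of the top face of the round dark wooden rest, 90 mm diameter, 8 mm high, fixed, for the master.
- pad_red: Fixed red square pad, 90 mm wide, 8 mm high, origin at the centre of its underside; the ring to be gauged starts on it.
- spare0: Spare brass ring on the wooden tray, 42 mm diameter, 30 mm high, origin at the centre of its underside. Leave alone.
- spare1: The other spare brass ring on the tray, same size. Leave alone.
- shade: Amber glass hexagonal lamp shade, 116 mm across, 98 mm high, origin at the centre of its underside. Leave alone.
- pipe: Brass lamp pipe standing on a round foot, 60 mm across the foot, 13 mm pipe, 138 mm high, origin at the centre of its underside. Leave alone.
Things that resemble listed ones, but are neither listed nor needed, are in the scene too. Of the things shaped like the part that bears master_mid, the bare steel one is meant. Leave any turquoise look-alike of the part that bears ring_mid alone.

How it is judged:
By the outcome, as a careful person would: the job done as asked, in the order asked, and still so for the second after the job is handed in, with the robot touching nothing.
It also fails if it takes over 72 s, if anything falls off the work surface, if the arm or the gripper's body presses on something with over 40 N, if the wrist force passes 120 N, or if a joint passes its speed limit or range.

## Working session

There is one attempt and no reset: what is moved stays moved. The work goes in short steps, Python scripts to look and compute and a shell command to move; the robot and the scene stay as the last step left them, time stands still between calls to the robot, and variables do not carry over. Pictures are saved under pics/ and viewed, at most 10 in all, crops included, and the job is handed in when it is done.

```bash
ls; mkdir -p pics; python3 - <<'E'
from plant import robot
import cv2,numpy as np
print(robot.state())
for n in ("scene","side","wrist"):
    c=robot.camera(n); cv2.imwrite(f"pics/{n}0.png",c["color"]); print(n,{k:(np.round(v,3).tolist() if k!="color" else 0) for k,v in c.items()})
a=cv2.imread("pics/scene0.png");b=cv2.imread("pics/side0.png")
E
```

```text
pics
{'clock': 0.0, 'joints': array([64.6015585 , 24.4492938 ,  4.2324563 , 92.05121571, -1.95105817,
       63.64617186, -3.84481028]), 'dq': array([-0.02783437, -0.04643929,  0.02943781,  0.03283344, -0.01919933,
        0.03745516,  0.03028206]), 'effort': array([ 1.02183716e-03, -9.49842024e+01,  3.76223892e+00, -4.63514900e+01,
        1.94633327e-02,  1.00971950e-02,  1.40092362e-05]), 'tcp_pos': array([ 195.32995497, -645.78774697,  303.22320971]), 'orientation': array([-1.79925907e+02,  8.33893052e-03,  1.68308680e+01]), 'wrist_force': array([ 0.58451895,  0.09250381, -0.01991926]), 'moment': array([ 0.01212106, -0.0065527 ,  0.01758554]), 'finger_force': 0.0, 'grip_width': 85.31680139015539}
scene {'color': 0, 'fx': 393.482, 'fy': 393.482, 'cx': 316.466, 'cy': 206.674, 'pose': [[-0.851, 0.38, -0.363, 983.263], [0.526, 0.61, -0.593, 681.56], [-0.004, -0.696, -0.718, 876.35], [0.0, 0.0, 0.0, 1.0]]}
side {'color': 0, 'fx': 396.787, 'fy': 396.787, 'cx': 319.144, 'cy': 195.498, 'pose': [[-0.998, -0.051, 0.048, 536.749], [-0.07, 0.784, -0.616, 528.845], [-0.006, -0.618, -0.786, 751.319], [0.0, 0.0, 0.0, 1.0]]}
wrist {'color': 0, 'fx': 309.707, 'fy': 309.707, 'cx': 320.127, 'cy': 200.105, 'mount': [[-0.0, -0.95, -0.312, 80.779], [1.0, -0.0, 0.0, 0.301], [-0.0, -0.312, 0.95, -71.048], [0.0, 0.0, 0.0, 1.0]]}
```

View pics/scene0.png

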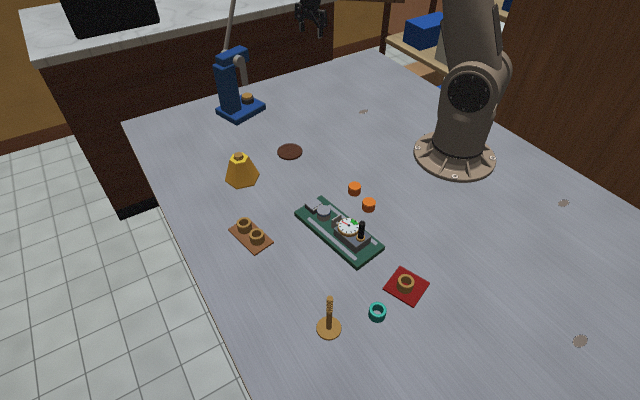

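View pics/side0.png

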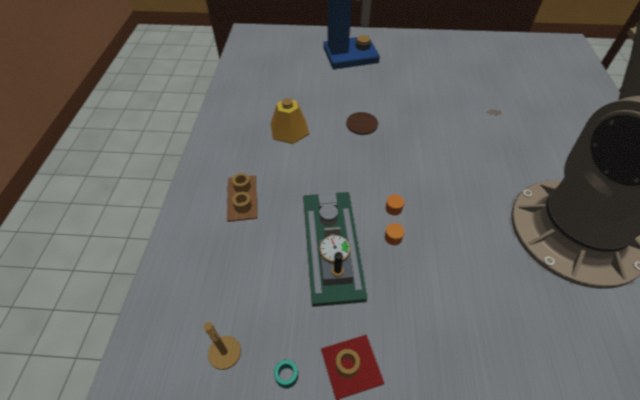

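Both views show the green bed (side 335,248) with its anvil and grey master at the far end (327,212), and the dial and black post at (338,262). The brass ring is on the red pad (348,362), the wooden rest is at (362,123), and the spares are on the tray (241,192). Look-alikes: two orange cylinders (396,204 and 395,233) are not bare steel, so the master is the steel one on the bed. The turquoise ring (286,373) is not brass, so the ring meant is the one on the red pad.

```bash
cat > h.py <<'E'
import cv2,numpy as np
from plant import robot
from scipy.spatial.transform import Rotation as R
def T(s):
    M=np.eye(4);M[:3,:3]=R.from_euler('xyz',s["orientation"],degrees=True).as_matrix();M[:3,3]=s["tcp_pos"];return M
def snap(n):
    s=robot.state();c=robot.camera(n)
    c["P"]=T(s)@c["mount"] if n=="wrist" else c["pose"];c["fish"]=n=="wrist";return c
def cast(c,px,z):
    px=np.atleast_2d(np.array(px,float));u=(px-[c["cx"],c["cy"]])/[c["fx"],c["fy"]]
    if c["fish"]:
        t=np.linalg.norm(u,axis=1,keepdims=True);d=np.hstack([u/np.maximum(t,1e-9)*np.sin(t),np.cos(t)])
    else: d=np.hstack([u,np.ones((len(u),1))])
    d=d@c["P"][:3,:3].T;o=c["P"][:3,3];return o+d*((z-o[2])/d[:,2:])
def proj(c,p):
    q=np.linalg.inv(c["P"])@np.append(np.array(p,float),1);v=q[:2]/q[2]
    if c["fish"]:
        r=np.hypot(*q[:2]);v=q[:2]/max(r,1e-9)*np.arctan2(r,q[2])
    return v*[c["fx"],c["fy"]]+[c["cx"],c["cy"]]
def blobs(c,lo,hi,amin=40):
    m=cv2.inRange(cv2.cvtColor(c["color"],cv2.COLOR_BGR2HSV),np.array(lo),np.array(hi))
    m=cv2.morphologyEx(m,cv2.MORPH_CLOSE,np.ones((5,5)))
    k,_=cv2.findContours(m,cv2.RETR_EXTERNAL,cv2.CHAIN_APPROX_NONE)
    return sorted([x for x in k if cv2.contourArea(x)>amin],key=cv2.contourArea,reverse=True)
def local(p):  # world vector to tool-frame shift (m) from present tool pose
    s=robot.state();return np.round(T(s)[:3,:3].T@(np.array(p)-s["tcp_pos"])/1000,4)
E
python3 - <<'E'
from h import *
np.set_printoptions(precision=1,suppress=True)
for n in("side","scene"):
    c=snap(n)
    g=blobs(c,(60,90,20),(90,255,110),500)
    for b in g[:1]:
        bx=cv2.boxPoints(cv2.minAreaRect(b));W=cast(c,b[:,0],20)[:,:2].astype(np.float32);r=cv2.minAreaRect(W);print(n,"bed",bx.tolist(),r,"\n",cv2.boxPoints(r))
    for b in blobs(c,(0,150,60),(5,255,255),200)[:2]+blobs(c,(175,150,60),(180,255,255),200)[:2]:
        print("red",cv2.minAreaRect(cast(c,b[:,0],8)[:,:2].astype(np.float32)))
    for b in blobs(c,(8,60,40),(30,255,255),60): print("brass",cv2.boundingRect(b),cast(c,cv2.minEnclosingCircle(b)[0],20))
    for b in blobs(c,(0,50,20),(12,200,110),100)[:6]: print("dark",cv2.boundingRect(b),cv2.minAreaRect(cast(c,b[:,0],8)[:,:2].astype(np.float32)))
s=cv2.resize(cv2.imread("pics/side0.png")[180:310,280:430],None,fx=4,fy=4,interpolation=cv2.INTER_CUBIC);cv2.imwrite("pics/c1.png",s)
E
```

```text
side bed [[305.7377014160156, 223.11477661132812], [358.1229553222656, 218.35250854492188], [365.5655822753906, 300.2213439941406], [313.1803283691406, 304.9836120605469]] ((538.9546508789062, 121.05624389648438), (103.06160736083984, 191.6053009033203), 9.497871398925781) 
 [[472.3 207. ]
 [503.9  18.1]
 [605.6  35.1]
 [574.  224. ]]
red ((497.427978515625, 327.8158264160156), (85.89096069335938, 89.46981048583984), 20.56281280517578)
brass (0, 0, 213, 225) [[1211.5 -304.4   20. ]]
brass (529, 0, 111, 42) [[-317.1 -933.7   20. ]]
brass (553, 143, 87, 102) [[-60.7 -92.6  20. ]]
brass (576, 233, 64, 54) [[-26.5  78.7  20. ]]
brass (227, 173, 30, 48) [[761.8 -25.6  20. ]]
brass (270, 98, 39, 46) [[ 683.1 -299.8   20. ]]
brass (513, 182, 48, 77) [[67.8 -8.7 20. ]]
brass (204, 322, 37, 48) [[740.2 309.6  20. ]]
brass (335, 349, 25, 29) [[506.2 325.9  20. ]]
brass (347, 113, 31, 21) [[ 482.2 -306.2   20. ]]
brass (385, 223, 20, 22) [[411.4  49.2  20. ]]
brass (386, 194, 19, 21) [[406.3 -30.8  20. ]]
brass (609, 93, 31, 22) [[-262.9 -429.5   20. ]]
brass (627, 22, 13, 18) [[-452.7 -845.5  
[... 1798 characters left out ...]
0976562), (2476.438720703125, 1172.005615234375), 2.1783108711242676)
dark (457, 0, 183, 208) ((-952.4968872070312, -430.47833251953125), (2047.484619140625, 976.52197265625), 28.642765045166016)
dark (428, 131, 59, 39) ((-55.14080810546875, -24.844085693359375), (282.167236328125, 133.75271606445312), 17.857728958129883)
dark (436, 88, 31, 53) ((-187.62103271484375, -193.8994140625), (398.0749816894531, 105.80043029785156), 42.437503814697266)
dark (277, 144, 25, 16) ((483.2325744628906, -320.22528076171875), (85.93952178955078, 86.3070297241211), 57.96870422363281)
dark (450, 53, 32, 23) ((-547.7655639648438, -441.3175964355469), (263.5140380859375, 114.61016082763672), 31.532306671142578)
```

View pics/c1.png

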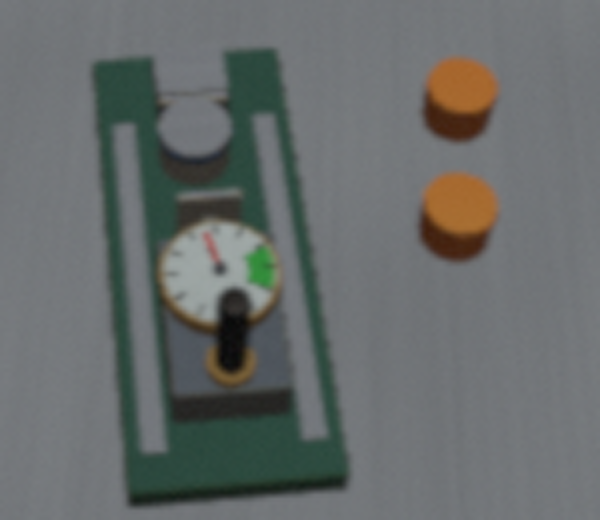

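The crop confirms this: the steel master with its blue band is on the bed at side (329,212), next to the anvil. The needle is at "free", the green band faces -x, and the post is at (338,262). The two orange cylinders sit off the bed. I'll move over the bed now, turning as I go.

```bash
python3 -m jog '[[[0.03,-0.032,0,-0.14],[0.064,-0.068,0,-0.285],[0.098,-0.105,0,-0.43],[0.134,-0.143,0,-0.575],[0.17,-0.182,0,-0.717]]]' 100
python3 - <<'E'
from h import *
s=robot.state();print(s["joints"],s["orientation"],local([545,60,310]))
E
```

```text
clock: 0.75
tcp_pos: [303.6, -425.8, 304.0]
orientation: [180.0, 0.0, 58.3]
wrist_force: [2.5, 0.1, 0.2]
grip_width: 85.7
finger_force: 0.0
[ 55.30298161  10.60645     -8.86634595 110.91914578   1.91578989
  58.59555881  13.84022848] [1.79985970e+02 1.34350013e-02 5.82525119e+01] [ 0.5401 -0.0503 -0.0061]
```

```bash
python3 -m jog '[[[0.049,-0.004,0,-0.142],[0.098,-0.009,-0.002,-0.284],[0.147,-0.014,-0.003,-0.426],[0.196,-0.018,-0.005,-0.568],[0.245,-0.023,-0.006,-0.711]]]'
python3 - <<'E'
from h import *
s=robot.state();print(s["joints"],s["orientation"],local([545,60,310]))
E
```

```text
clock: 1.25
tcp_pos: [414.2, -206.1, 310.3]
orientation: [180.0, 0.0, 99.0]
wrist_force: [2.1, 0.4, 0.5]
grip_width: 85.3
finger_force: 0.0
[ 41.3319442    5.33299223 -24.05390608 116.5923818    2.56955525
  58.51649124  24.9962394 ] [1.79968951e+02 3.76917661e-02 9.89667299e+01] [0.2425 0.1707 0.0003]
```

```bash
python3 -m jog '[[[0.039,0.028,0,0],[0.079,0.056,0,0],[0.119,0.084,0,0],[0.159,0.112,0,0],[0.2,0.14,0,0]]]'; python3 -m jog '[[[0.03,0.02,0,0],[0.042,0.03,0,0],[0.042,0.03,0,0]]]'
python3 - <<'E'
from h import *
c=snap("wrist");s=robot.state();print(s["joints"],s["tcp_pos"],s["orientation"]);cv2.imwrite("pics/w1.png",c["color"])
import pickle;pickle.dump(c,open("w1.pkl","wb"))
for p in [(569-5.4,-52+35,20),(526,217,20)]: print(proj(c,p))
E
```

```text
clock: 1.75
tcp_pos: [522.5, 12.5, 310.2]
orientation: [180.0, 0.0, 98.6]
wrist_force: [1.4, -0.3, -0.1]
grip_width: 85.3
finger_force: 0.0
clock: 2.05
tcp_pos: [545.9, 59.4, 309.8]
orientation: [180.0, -0.1, 98.8]
wrist_force: [-0.2, -0.2, -0.9]
grip_width: 85.4
finger_force: 0.0
[ 17.19754912  15.49672202 -35.30943107 106.2213043   10.08972428
  61.43004378 -13.23575919] [545.36765284  57.677964   309.65445668] [-1.79972019e+02 -2.94002742e-02  9.87493426e+01]
[323.94508838 229.89859124]
[323.34379267  35.38891392]
```

View pics/w1.png

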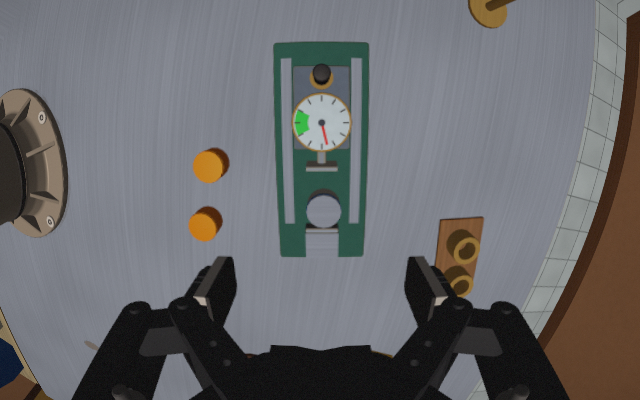

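The wrist view shows the bed lying straight up the image. Post top is at (321,73), dial (322,122), pad (321,168), master (323,211), and the anvil's front edge is near row 230. Next I'll measure these.

```bash
python3 - <<'E'
from h import *
import pickle
np.set_printoptions(precision=1,suppress=True)
c=pickle.load(open("w1.pkl","rb"));I=c["color"]
b=blobs(c,(60,90,20),(90,255,140),500)[0]
W=cast(c,b[:,0],20)[:,:2].astype(np.float32);r=cv2.minAreaRect(W);print("bed",r,"\n",cv2.boxPoints(r))
# circles
hsv=cv2.cvtColor(I,cv2.COLOR_BGR2HSV);g=cv2.cvtColor(I,cv2.COLOR_BGR2GRAY)
print("col323 gray",[(y,int(g[y,316:330].mean())) for y in range(186,262)])
pm=(g[55:92,305:340]<45).astype(np.uint8)
print("post dark\n",[''.join('#' if v else '.' for v in row) for row in pm])
hc=cv2.HoughCircles(cv2.GaussianBlur(g[180:245,290:360],(3,3),0),cv2.HOUGH_GRADIENT,1,20,param1=80,param2=15,minRadius=14,maxRadius=22);print("master",hc+[290,180,0] if hc is not None else 0)
hc=cv2.HoughCircles(cv2.GaussianBlur(g[80:165,280:365],(3,3),0),cv2.HOUGH_GRADIENT,1,30,param1=80,param2=15,minRadius=24,maxRadius=34);print("dial",hc+[280,80,0] if hc is not None else 0)
E
```

```text
bed ((545.2595825195312, 76.86286163330078), (107.90363311767578, 267.4706726074219), 9.224958419799805) 
 [[470.6 200.2]
 [513.4 -63.8]
 [620.  -46.5]
 [577.1 217.5]]
col323 gray [(186, 70), (187, 70), (188, 66), (189, 60), (190, 56), (191, 55), (192, 55), (193, 47), (194, 47), (195, 72), (196, 107), (197, 130), (198, 133), (199, 135), (200, 134), (201, 133), (202, 133), (203, 132), (204, 133), (205, 133), (206, 131), (207, 130), (208, 132), (209, 132), (210, 131), (211, 132), (212, 133), (213, 135), (214, 136), (215, 136), (216, 135), (217, 134), (218, 133), (219, 133), (220, 131), (221, 133), (222, 132), (223, 132), (224, 134), (225, 133), (226, 123), (227, 90), (228, 88), (229, 116), (230, 135), (231, 139), (232, 113), (233, 113), (234, 125), (235, 134), (236, 134), (237, 134), (238, 133), (239, 134), (240, 134), (241, 134), (242, 136), (243, 137), (244, 134), (245, 135), (246, 137), (247, 137), (248, 134), (249, 130), (250, 131), (251, 133), (252, 134), (253, 133), (254, 132), (255, 133), (256, 135), (257, 134), (258, 133), (259, 133), (260, 133), (261, 132)]
post dark
 ['......
[... 795 characters left out ...]
...#..........', '.........#.............#...........', '.........#.............#...........', '.........##..........###...........', '..........##.........##............', '..........######..#####............', '..........#############............', '...........###########.............', '.............########..............', '................##.................', '...................................', '...................................', '...................................', '...................................', '...................................', '...................................', '...................................']
master [[[323.5 211.5  16.8]]]
dial [[[321.5 121.5  28.8]]]
```

```bash
python3 - <<'E'
from h import *
import pickle
np.set_printoptions(precision=1,suppress=True)
c=pickle.load(open("w1.pkl","rb"));s=snap("side")
def tri(a,pa,b,pb):
    A=[];B=[]
    A0,A1=cast(a,pa,0)[0],cast(a,pa,100)[0];B0,B1=cast(b,pb,0)[0],cast(b,pb,100)[0]
    d1,d2=A1-A0,B1-B0;t=np.linalg.lstsq(np.c_[d1,-d2],B0-A0,rcond=None)[0];p,q=A0+t[0]*d1,B0+t[1]*d2;return (p+q)/2,np.linalg.norm(p-q)
P=tri(c,(321.2,73.5),s,(338.7,253.5));print("post top",P)
D=tri(c,(321.5,121.5),s,(335,247));print("dial",D)
for z in(50,60,70,80): print(z,"dial diam",np.linalg.norm(cast(c,(292.7,121.5),z)-cast(c,(350.3,121.5),z)))
a=np.radians(9.2);u=np.array([-np.sin(a),np.cos(a)]);e=np.array([np.cos(a),np.sin(a)])
M=cast(c,(323.5,211.5),50)[0];print("master",M)
F=cast(c,(323.5,231.5),38)[0];print("anvil edge",F)
for z in(110,115,120,125): print(z,cast(c,(321.2,73.5),z)[0])
ctr=np.array([545.3,76.9])
for n,p in(("post",P[0]),("dial",D[0]),("M",M),("F",F)): print(n,"along",(p[:2]-ctr)@u,"across",(p[:2]-ctr)@e)
# rings/rest from wrist
for b in blobs(c,(8,80,40),(30,255,255),60): print("brass",cv2.boundingRect(b))
E
```

```text
post top (array([531. , 162.8, 116.2]), np.float64(1.1465943477508922))
dial (array([538.4, 119.1,  65.3]), np.float64(1.0599868205439145))
50 dial diam 61.177035397886826
60 dial diam 59.32834543700299
70 dial diam 57.479655476119135
80 dial diam 55.630965515235346
master [557.   18.4  50. ]
anvil edge [561.9 -11.4  38. ]
110 [531.5 163.4 110. ]
115 [531.5 162.9 115. ]
120 [531.6 162.4 120. ]
125 [531.6 162.  125. ]
post along 87.06708929944777 across -0.42328619934736644
dial along 42.74233700520702 across -0.1118466379789252
M along -59.601386485753444 across 2.236922452760413
F along -89.84422858656622 across 2.29863273749561
brass (537, 11, 103, 389)
brass (291, 71, 61, 81)
brass (435, 217, 49, 81)
brass (0, 307, 39, 93)
brass (193, 148, 36, 35)
brass (468, 0, 46, 28)
brass (188, 207, 35, 35)
brass (34, 388, 19, 12)
```

```bash
python3 -m jog '[[[0.045,0.001,0.03,0],[0.085,0.002,0.06,0],[0.104,0.0025,0.08,0],[0.104,0.0025,0.1,0],[0.104,0.0025,0.1,0]]]' 50
python3 - <<'E'
from h import *
c=snap("wrist");s=robot.state();print(s["tcp_pos"],s["orientation"],local([531.5,162.8,153]))
import pickle;pickle.dump(c,open("w2.pkl","wb"));cv2.imwrite("pics/w2.png",c["color"])
print("expect post top",proj(c,[531.5,162.8,116]))
E
```

```text
clock: 2.65
tcp_pos: [530.9, 158.8, 207.8]
orientation: [-179.8, 0.0, 98.6]
wrist_force: [-0.3, 0.3, 0.3]
grip_width: 42.4
finger_force: 0.0
[531.70399437 158.63457278 209.36063582] [-1.79879669e+02  4.30821380e-02  9.85852489e+01] [0.0042 0.0005 0.0564]
expect post top [321.61158922 237.0159688 ]
```

View pics/w2.png

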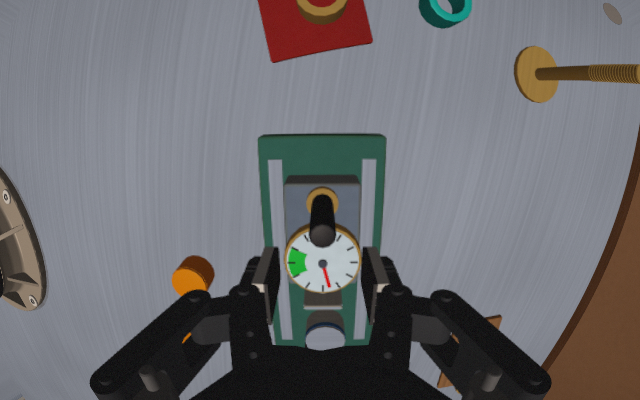

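The post top is at (322,234), centred between the fingers and within 3 px of where I predicted. I'll descend and grip it.

```bash
python3 -m jog '[[[0.004,0.0005,0.025,0],[0.004,0.0005,0.05,0],[0.004,0.0005,0.055,0],[0.004,0.0005,0.055,0]]]' && python3 -m jog '[[[0,0,0,0],[0,0,0,0],[0,0,0,0],[0,0,0,0]]]' 0
```

```text
clock: 3.1
tcp_pos: [532.4, 163.1, 155.6]
orientation: [-180.0, 0.0, 98.6]
wrist_force: [0.7, -0.2, 0.0]
grip_width: 42.4
finger_force: 0.0
clock: 3.5
tcp_pos: [531.1, 163.7, 156.2]
orientation: [-179.9, 0.1, 98.6]
wrist_force: [-13.9, -4.6, 15.5]
grip_width: 14.5
finger_force: 58.5
```

```bash
python3 -m jog '[[[-0.008,0,0,0],[-0.017,0,0,0],[-0.026,0,0,0],[-0.035,0,0,0],[-0.035,0,0,0]]]'
cat > needle.py <<'E'
from h import *
import sys,pickle
n=sys.argv[1]; np.set_printoptions(precision=2,suppress=True)
c=snap("wrist");cv2.imwrite(f"pics/{n}.png",c["color"]);pickle.dump(c,open(n+".pkl","wb"))
s=robot.state();print(s["tcp_pos"],s["wrist_force"])
x,y,w,h=[int(v) for v in sys.argv[2:6]];I=c["color"][y:y+h,x:x+w];H=cv2.cvtColor(I,cv2.COLOR_BGR2HSV)
red=((H[...,0]<8)|(H[...,0]>172))&(H[...,1]>120)&(H[...,2]>70);gr=cv2.inRange(H,(45,120,80),(75,255,255))>0
for nm,m in(("red",red),("green",gr)):
    q=np.argwhere(m)[:,::-1]+[x,y]
    if len(q)<4: print(nm,len(q));continue
    p=cast(c,q,65)[:,:2];m0=p.mean(0);U,S,V=np.linalg.svd(p-m0);a=(np.degrees(np.arctan2(V[0,1],V[0,0]))-9.2)%180
    print(nm,len(q),"px",q.mean(0),"world",m0,"axis deg in nest",a)
E
python3 needle.py n1 240 200 160 160
```

```text
clock: 4.0
tcp_pos: [536.5, 129.5, 156.2]
orientation: [-180.0, -0.0, 98.7]
wrist_force: [-12.8, 0.7, 14.5]
grip_width: 14.4
finger_force: 59.1
[536.48 129.5  156.17] [-12.99  -1.18  13.38]
red 75 px [317.16 324.16] world [544.41  68.06] axis deg in nest 80.87738369397013
green 0
```

View pics/n1.png

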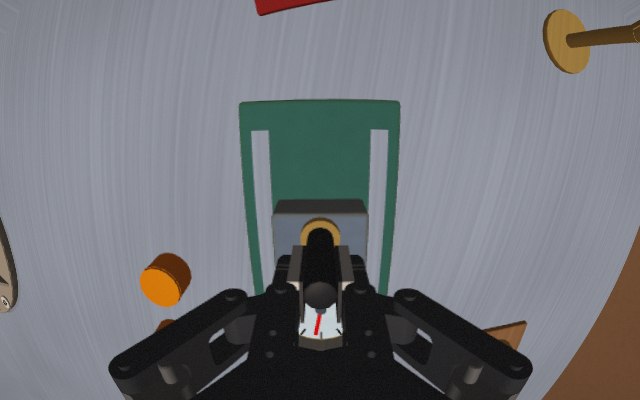

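The dial's lower part is visible below the post, with the needle at (317,324). It has turned about 22° clockwise from free, so the plunger is about 1.3 mm in. I need roughly 4.7 mm more.

```bash
python3 -m jog '[[[-0.002,0,0,0],[-0.004,0,0,0],[-0.0045,0,0,0],[-0.0045,0,0,0]]]'
python3 needle.py n2 280 300 80 50
```

```text
clock: 4.45
tcp_pos: [536.9, 126.6, 156.2]
orientation: [-180.0, -0.1, 98.7]
wrist_force: [-13.5, 7.3, 10.4]
grip_width: 14.5
finger_force: 58.7
[536.95 126.63 156.21] [-12.85   6.73  10.68]
red 79 px [313.04 322.97] world [542.01  66.01] axis deg in nest 67.87157532894538
green 0
```

```bash
python3 -m jog '[[[-0.003,0,0,0],[-0.006,0,0,0],[-0.006,0,0,0],[-0.006,0,0,0]]]'
python3 needle.py n3 280 280 80 70
```

```text
clock: 4.9
tcp_pos: [537.9, 120.7, 156.2]
orientation: [-180.0, -0.1, 98.7]
wrist_force: [-13.6, 7.2, 11.2]
grip_width: 14.0
finger_force: 58.7
[537.89 120.77 156.2 ] [-13.88   6.81  10.51]
red 0
green 0
```

```bash
python3 - <<'E'
from h import *
a=snap("side")["color"][170:310,270:410];b=snap("scene")["color"][160:300,270:410];c=snap("wrist")["color"][200:400,220:420]
f=lambda i,k:cv2.resize(i,(400,400),interpolation=cv2.INTER_CUBIC)
cv2.imwrite("pics/s4.png",np.hstack([f(a,0),f(c,0)]))
E
```

```text
(no output)
```

View pics/s4.png

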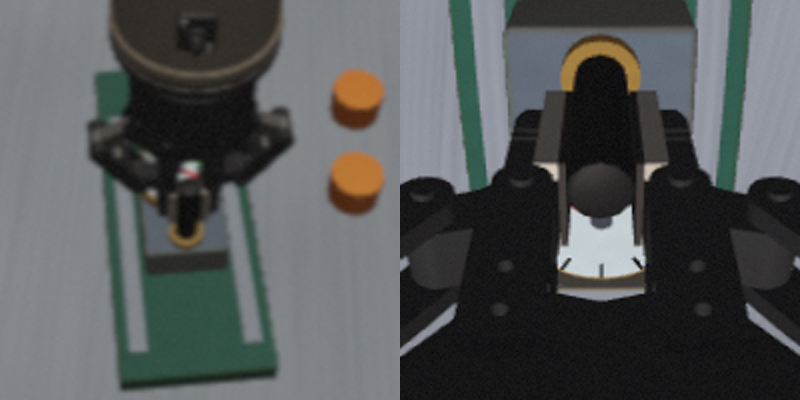

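The needle is hidden behind the left finger and points near -x, so it's close to the band. I'll release, rise and read the dial.

```bash
python3 -m jog '[[[0,0,0,0],[0,0,0,0],[0,0,-0.03,0],[0,0,-0.07,0],[0,0,-0.07,0]]]' 50
python3 needle.py n4 240 200 160 160
python3 - <<'E'
from h import *
import pickle
c=pickle.load(open("n4.pkl","rb"));I=c["color"];cv2.imwrite("pics/n4c.png",cv2.resize(I[180:400,220:420],None,fx=2.7,fy=2.7,interpolation=cv2.INTER_CUBIC))
E
```

```text
clock: 5.6
tcp_pos: [541.0, 119.7, 230.0]
orientation: [179.6, -0.0, 98.6]
wrist_force: [0.4, 0.7, 0.5]
grip_width: 42.6
finger_force: 0.0
[540.27 119.18 227.79] [-0.16 -0.69 -1.31]
red 56 px [302.36 245.79] world [533.75  79.69] axis deg in nest 146.3138822202102
green 293 px [291.54 252.6 ] world [525.35  71.67] axis deg in nest 92.40501423625267
```

View pics/n4c.png

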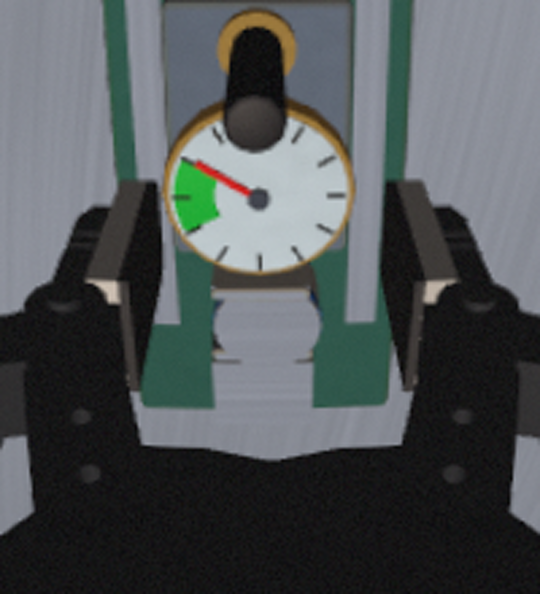

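The needle is about 32° past mid-green, so the plunger is roughly 1.8 mm too far in. The master is seated on the anvil. I'll regrip the post and pull back 1.8 mm.

```bash
python3 -m jog '[[[0,-0.0025,0.04,0],[0,-0.0025,0.07,0],[0,-0.0025,0.07,0]]]' && python3 -m jog '[[[0,0,0,0],[0,0,0,0],[0,0,0,0],[0,0,0,0]]]' 0 && python3 -m jog '[[[0.001,0,0,0],[0.002,0,0,0],[0.002,0,0,0],[0.002,0,0,0]]]'
```

```text
clock: 5.95
tcp_pos: [534.5, 117.8, 151.6]
orientation: [-179.7, 0.0, 98.6]
wrist_force: [-0.3, -0.7, 0.3]
grip_width: 42.8
finger_force: 0.0
clock: 6.35
tcp_pos: [537.7, 119.1, 156.5]
orientation: [179.8, -0.0, 98.6]
wrist_force: [6.1, 2.2, -4.4]
grip_width: 14.3
finger_force: 59.0
clock: 6.75
tcp_pos: [537.5, 120.2, 156.5]
orientation: [179.8, 0.0, 98.6]
wrist_force: [6.8, -3.4, -4.7]
grip_width: 14.1
finger_force: 59.1
```

```bash
python3 -m jog '[[[0.001,0,0,0],[0.0016,0,0,0],[0.0016,0,0,0]]]'; python3 -m jog '[[[0,0,0,0],[0,0,0,0],[0,0,-0.03,0],[0,0,-0.07,0],[0,0,-0.07,0]]]' 50
python3 needle.py n5 240 200 160 160
cat > ang.py <<'E'
from h import *
import pickle,sys
c=pickle.load(open(sys.argv[1]+".pkl","rb"));g=c["color"];H=cv2.cvtColor(g,cv2.COLOR_BGR2HSV)[220:300,265:375]
red=((H[...,0]<8)|(H[...,0]>172))&(H[...,1]>120)&(H[...,2]>70)
r=np.argwhere(red)[:,::-1]+[265,220];gr=np.argwhere(cv2.inRange(H,(45,120,80),(75,255,255)))[:,::-1]+[265,220]
a=np.radians(9.2);B=np.array([[np.cos(a),np.sin(a)],[-np.sin(a),np.cos(a)]])
q=lambda p:cast(c,p,65)[:,:2]@B.T
wh=np.argwhere((H[...,1]<40)&(H[...,2]>150))[:,::-1]+[265,220]
p=q(r);G=q(gr)
far=p[np.argmin(p[:,0])];near=p[np.argmax(p[:,0])]
d=far-near;print("needle past left (deg)",np.degrees(np.arctan2(d[1],-d[0])),"tip",far,"inner",near,"green y range",G[:,1].min(),G[:,1].max(),"x",G[:,0].min(),G[:,0].max())
E
python3 ang.py n4; python3 ang.py n5
```

```text
clock: 7.05
tcp_pos: [537.3, 121.6, 156.5]
orientation: [179.8, 0.0, 98.6]
wrist_force: [6.1, -4.1, -3.2]
grip_width: 14.5
finger_force: 59.2
clock: 7.55
tcp_pos: [537.6, 123.4, 230.0]
orientation: [179.6, -0.0, 98.7]
wrist_force: [-0.1, 0.2, -0.5]
grip_width: 42.7
finger_force: 0.0
[536.93 122.86 227.86] [-0.53 -0.17 -1.62]
red 49 px [304.45 256.73] world [533.5   73.09] axis deg in nest 7.363510942633354
green 258 px [294.48 253.53] world [524.6   74.82] axis deg in nest 87.49883027828488
needle past left (deg) 28.731522174421855 tip [531.82442306  -2.06468894] inner [547.72342695 -10.78051167] green y range -25.584606016152932 -1.1006712722904328 x 524.1326432103874 537.1535959257565
needle past left (deg) -8.885474467334774 tip [528.33832528 -14.35274324] inner [546.62146911 -11.49442791] green y range -23.471972209616805 2.113212181738164 x 524.0262917116527 537.3835346868397
```

The needle now reads about 9° short of mid-green, so it's well inside the band and the carriage is at about 49.5 mm. The post is released. Next is the master.

```bash
python3 -m jog '[[[-0.045,0.001,0,0],[-0.09,0.002,0,0],[-0.111,0.003,0,0],[-0.111,0.003,0,0],[-0.111,0.003,0,0]]]' 75
python3 - <<'E'
from h import *
import pickle
np.set_printoptions(precision=1,suppress=True)
c=snap("wrist");I=c["color"];cv2.imwrite("pics/m1.png",I);pickle.dump(c,open("m1.pkl","wb"));s=robot.state();print(s["tcp_pos"],s["orientation"])
e=proj(c,[557.7,14,50]);print("expect",e);x,y=e.astype(int)
g=cv2.GaussianBlur(cv2.cvtColor(I,cv2.COLOR_BGR2GRAY),(3,3),0)[y-60:y+60,x-60:x+60]
hc=cv2.HoughCircles(g,cv2.HOUGH_GRADIENT,1,20,param1=60,param2=12,minRadius=20,maxRadius=38);
for h in (hc[0][:4] if hc is not None else []): p=h[:2]+[x-60,y-60];print(p,h[2],cast(c,p,50))
cv2.imwrite("pics/m1c.png",cv2.resize(I[y-90:y+90,x-100:x+100],None,fx=3,fy=3,interpolation=cv2.INTER_CUBIC))
E
```

```text
clock: 8.1
tcp_pos: [555.3, 13.0, 224.6]
orientation: [-180.0, -0.0, 98.6]
wrist_force: [0.5, 0.3, 0.6]
grip_width: 63.9
finger_force: 0.0
[555.2  13.8 224.7] [-180.    -0.    98.7]
expect [322.4 198.6]
[322.5 198.5] 23.5 [[557.8  14.1  50. ]]
[318.5 158.5] 21.5 [[549.5  47.   50. ]]
```

View pics/m1c.png

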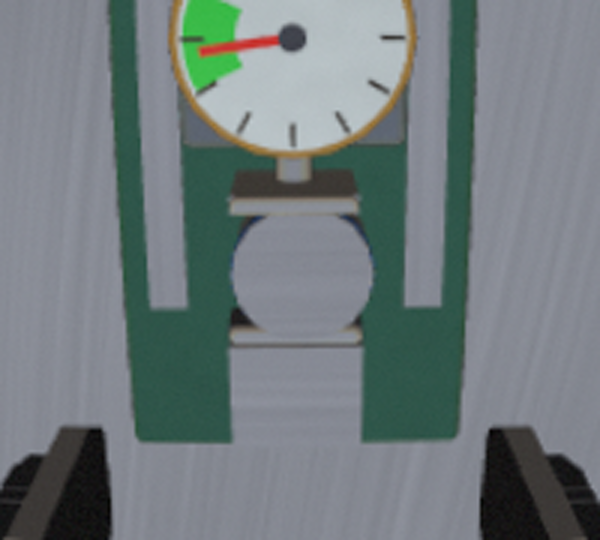

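The crop shows the needle at (200,50) in the green, and the master's top circle at (303,273) clamped between anvil and pad. I'll descend and grip it across the bed.

```bash
python3 -m jog '[[[0,0.0025,0.04,0],[0,0.0025,0.08,0],[0,0.0025,0.11,0],[0,0.0025,0.127,0],[0,0.0025,0.127,0]]]' && python3 -m jog '[[[0,0,0,0],[0,0,0,0],[0,0,0,0],[0,0,0,0]]]' 0
```

```text
clock: 8.65
tcp_pos: [557.0, 14.5, 96.2]
orientation: [-179.8, -0.1, 98.8]
wrist_force: [0.3, -0.9, 0.1]
grip_width: 63.9
finger_force: 0.0
clock: 9.05
tcp_pos: [558.5, 13.8, 99.7]
orientation: [179.9, 0.0, 98.7]
wrist_force: [-3.6, 0.6, 7.5]
grip_width: 37.9
finger_force: 59.9
```

```bash
python3 -m jog '[[[0,0,-0.02,0],[0,0,-0.05,0],[0,0,-0.08,0],[0,0,-0.11,0],[0,0,-0.11,0]]]' && python3 -m jog '[[[-0.045,-0.018,0,0],[-0.09,-0.036,0,0],[-0.135,-0.054,0,0],[-0.18,-0.072,0,0],[-0.225,-0.09,0,0]]]' && python3 -m jog '[[[-0.045,-0.018,0,0],[-0.08,-0.031,0,0],[-0.0925,-0.0365,0,0],[-0.0925,-0.0365,0,0],[-0.0925,-0.0365,0,0]]]'
python3 - <<'E'
from h import *
c=snap("wrist");I=c["color"];cv2.imwrite("pics/r1.png",I);s=robot.state();print(s["tcp_pos"],s["orientation"])
for b in blobs(c,(0,50,20),(14,220,120),800)[:4]:
    p=cast(c,b[:,0],8)[:,:2].astype(np.float32);print(cv2.boundingRect(b),cv2.minEnclosingCircle(p))
print("expect",proj(c,[482,-319.5,8]))
E
```

```text
clock: 9.55
tcp_pos: [559.9, 13.7, 213.0]
orientation: [179.6, 0.1, 98.6]
wrist_force: [0.0, -0.2, -3.2]
grip_width: 38.2
finger_force: 62.0
clock: 10.05
tcp_pos: [502.1, -224.5, 208.4]
orientation: [180.0, 0.0, 98.7]
wrist_force: [0.4, -0.3, -3.2]
grip_width: 37.9
finger_force: 62.0
clock: 10.55
tcp_pos: [480.9, -318.6, 208.0]
orientation: [180.0, -0.0, 98.7]
wrist_force: [0.4, 1.1, -2.6]
grip_width: 38.0
finger_force: 62.0
[ 481.19451139 -318.11739373  208.09523742] [ 1.79973008e+02 -1.89322188e-02  9.87376597e+01]
(538, 188, 102, 212) ((1376.6973876953125, -587.854736328125), 557.7090454101562)
(272, 149, 96, 84) ((482.0458984375, -324.1412048339844), 44.74465560913086)
(573, 0, 42, 64) ((768.8106689453125, -64.09722900390625), 56.29403305053711)
expect [320.23426987 191.69004872]
```

```bash
python3 -m jog '[[[-0.003,0.001,0.04,0],[-0.003,0.001,0.08,0],[-0.003,0.001,0.106,0],[-0.003,0.001,0.114,0],[-0.003,0.001,0.114,0]]]' && python3 -m jog '[[[0,0,0.002,0],[0,0,0.004,0],[0,0,0.006,0],[0,0,0.006,0]]]'
```

```text
clock: 11.1
tcp_pos: [482.5, -321.0, 93.5]
orientation: [-180.0, -0.1, 98.7]
wrist_force: [-0.3, -0.5, -2.4]
grip_width: 38.0
finger_force: 61.9
clock: 11.5
tcp_pos: [482.2, -322.5, 88.3]
orientation: [180.0, 0.0, 98.6]
wrist_force: [0.4, -0.3, -3.4]
grip_width: 38.4
finger_force: 61.9
```

```bash
python3 -m jog '[[[0,0,0.001,0],[0,0,0.002,0],[0,0,0.002,0]]]'
```

```text
clock: 11.8
tcp_pos: [482.3, -322.5, 87.6]
orientation: [180.0, 0.1, 98.6]
wrist_force: [-8.8, 5.0, 28.7]
grip_width: 37.9
finger_force: 65.5
```

```bash
python3 -m jog '[[[0,0,-0.0012,0],[0,0,-0.0012,0]]]' && python3 -m jog '[[[0,0,0,0],[0,0,0,0],[0,0,0,0],[0,0,-0.03,0],[0,0,-0.07,0]]]' 75 && python3 -m jog '[[[0,0,-0.04,0],[0,0,-0.07,0],[0.04,0.0075,-0.07,0],[0.088,0.0165,-0.07,0],[0.137,0.0255,-0.07,0]]]' && python3 -m jog '[[[0.049,0.009,0,0],[0.098,0.018,0,0],[0.147,0.027,0,0],[0.196,0.037,0,0],[0.245,0.046,0,0]]]' && python3 -m jog '[[[0.049,0.009,0,0],[0.098,0.018,0,0],[0.147,0.027,0,0],[0.196,0.037,0,0],[0.24,0.046,0,0]]]' && python3 -m jog '[[[0.015,0.002,0.02,0],[0.015,0.002,0.02,0],[0.015,0.002,0.02,0]]]'
python3 - <<'E'
from h import *
c=snap("wrist");I=c["color"];cv2.imwrite("pics/k1.png",I);s=robot.state();print(s["tcp_pos"],s["orientation"],s["joints"])
for b in blobs(c,(10,80,40),(30,255,255),800)[:6]:
    p=cast(c,b[:,0],38)[:,:2].astype(np.float32);print(cv2.boundingRect(b),cv2.minEnclosingCircle(p))
e=proj(c,[503,326,38]);print("expect",e);x,y=e.astype(int)
g=cv2.GaussianBlur(cv2.cvtColor(I,cv2.COLOR_BGR2GRAY),(3,3),0)[y-60:y+60,x-60:x+60]
hc=cv2.HoughCircles(g,cv2.HOUGH_GRADIENT,1,5,param1=60,param2=12,minRadius=12,maxRadius=38)
for h in (hc[0][:5] if hc is not None else []): p=h[:2]+[x-60,y-60];print(p,h[2],cast(c,p,38))
cv2.imwrite("pics/k1c.png",np.hstack([cv2.resize(I[y-75:y+75,x-75:x+75],(400,400)),cv2.resize(snap("side")["color"][80:230,290:440],(400,400))]))
E
```

```text
clock: 12.0
tcp_pos: [482.3, -322.5, 87.7]
orientation: [180.0, 0.0, 98.6]
wrist_force: [-3.4, 2.1, 11.6]
grip_width: 38.3
finger_force: 63.1
clock: 12.5
tcp_pos: [481.3, -321.7, 156.2]
orientation: [-179.9, -0.2, 98.7]
wrist_force: [-0.0, 0.3, 0.6]
grip_width: 63.9
finger_force: 0.0
clock: 13.0
tcp_pos: [486.5, -181.9, 227.3]
orientation: [180.0, 0.0, 98.6]
wrist_force: [1.5, 1.0, 0.7]
grip_width: 64.2
finger_force: 0.0
clock: 13.5
tcp_pos: [495.2, 68.0, 227.3]
orientation: [180.0, 0.0, 98.6]
wrist_force: [1.0, -1.3, 0.3]
grip_width: 64.2
finger_force: 0.0
clock: 14.0
tcp_pos: [504.4, 312.8, 227.1]
orientation: [180.0, -0.0, 98.7]
wrist_force: [0.7, -0.3, 0.4]
grip_width: 64.4
finger_force: 0.0
clock: 14.3
tcp_pos: [504.2, 325.3, 206.7]
orientation: [-179.9, 0.0, 98.7]
wrist_force: [0.4, 0.4, 0.5]
grip_width: 64.0
finger_force: 0.0
[504.66294525 324.71288933 207.20315467] [-1.79983335e+02  2.39760003e-02  9.86181033e+01] [ -8.23109127  28.43929702 -39.78337999 104.95510908  21.98122919
  54.54401586 -49.01122305]
(497, 167, 143, 233) ((1175.651611328125, 64.30790710449219), 568.5569458007812)
(297, 170, 51, 55) ((506.47845458984375, 328.7108154296875), 23.441551208496094)
expect [318.13843797 200.26735419]
[322.5 200.5] 15.2 [[506.54460049 326.33983439  38.        ]]
[323.5 195.5] 20.2 [[506.69125228 330.6832899   38.        ]]
[323.5 210.5] 24.3 [[508.69221588 317.88364131  38.        ]]
[318.5 210.5] 24.9 [[504.617884   317.26099489  38.        ]]
[326.5 205.5] 21.0 [[510.44876329 322.56872853  38.        ]]
```

View pics/k1c.png

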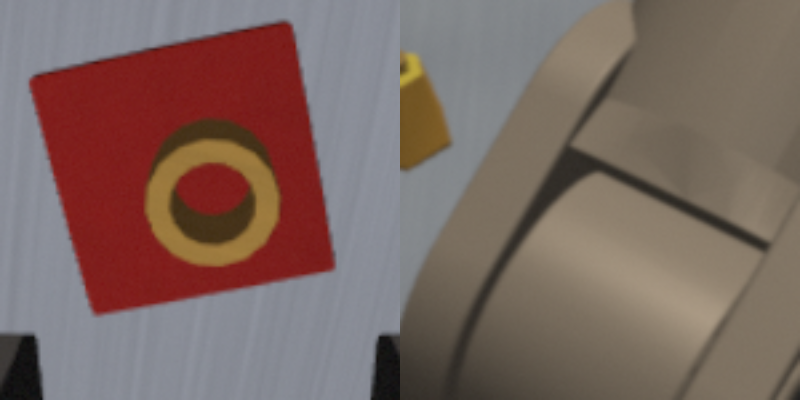

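The brass ring on the red pad is at crop (213,202), which is world (506.8, 326.2). It's the right one: brass, on the red pad. The side view is blocked by the arm. I'll grip the ring.

```bash
python3 -m jog '[[[0.0006,0.0025,0.04,0],[0.0006,0.0025,0.08,0],[0.0006,0.0025,0.105,0],[0.0006,0.0025,0.117,0],[0.0006,0.0025,0.117,0]]]' && python3 -m jog '[[[0,0,0,0],[0,0,0,0],[0,0,0,0],[0,0,0,0]]]' 0
```

```text
clock: 14.9
tcp_pos: [506.9, 325.4, 89.6]
orientation: [-179.9, 0.0, 98.6]
wrist_force: [0.5, -0.1, 0.8]
grip_width: 64.0
finger_force: 0.0
clock: 15.3
tcp_pos: [507.6, 326.7, 92.2]
orientation: [179.9, -0.0, 98.6]
wrist_force: [-2.7, -2.1, 8.5]
grip_width: 39.4
finger_force: 60.2
```

```bash
python3 -m jog '[[[0,0,-0.03,0],[0,0,-0.07,0],[0,0,-0.11,0],[0,0,-0.15,0],[0,0,-0.15,0]]]' && python3 -m jog '[[[-0.045,0,0,0],[-0.09,0,0,0],[-0.135,0,0,0],[-0.18,0.0005,0,0],[-0.225,0.0005,0,0]]]' && python3 -m jog '[[[-0.045,0,0,0],[-0.08,0,0,0],[-0.1,0,0,0],[-0.1,0,0,0],[-0.1,0,0,0]]]'
python3 - <<'E'
from h import *
s=robot.state();print(s["tcp_pos"],s["orientation"],s["wrist_force"],local([557.6,6,130]))
E
```

```text
clock: 15.8
tcp_pos: [508.4, 328.0, 246.8]
orientation: [179.5, -0.2, 98.6]
wrist_force: [0.1, 0.6, -2.5]
grip_width: 39.8
finger_force: 62.3
clock: 16.3
tcp_pos: [541.2, 102.1, 240.8]
orientation: [179.9, 0.0, 98.6]
wrist_force: [1.3, 0.5, -2.1]
grip_width: 39.5
finger_force: 62.2
clock: 16.8
tcp_pos: [556.2, 5.0, 240.6]
orientation: [180.0, 0.0, 98.6]
wrist_force: [0.2, 0.4, -2.9]
grip_width: 39.3
finger_force: 62.2
[556.17016108   5.00513712 240.56510173] [1.79960967e+02 3.67259125e-03 9.85995813e+01] [ 0.24368798  0.39037678 -2.86829356] [0.0008 0.0015 0.1106]
```

```bash
python3 -m jog '[[[0,0.0015,0.04,0],[0,0.0015,0.08,0],[0,0.0015,0.1,0],[0,0.0015,0.11,0],[0,0.0015,0.11,0]]]'
cat > dial.py <<'E'
import sys,pickle
from h import *
n=sys.argv[1];np.set_printoptions(precision=1,suppress=True)
c=snap("wrist");cv2.imwrite(f"pics/{n}.png",c["color"]);pickle.dump(c,open(n+".pkl","wb"));s=robot.state();print(s["tcp_pos"],s["wrist_force"])
H=cv2.cvtColor(c["color"],cv2.COLOR_BGR2HSV)
a=np.radians(9.2);B=np.array([[np.cos(a),np.sin(a)],[-np.sin(a),np.cos(a)]])
ctr=np.array([545.3,76.9]);q=lambda m:(cast(c,np.argwhere(m)[:,::-1],65)[:,:2]-ctr)@B.T
red=((H[...,0]<8)|(H[...,0]>172))&(H[...,1]>120)&(H[...,2]>60);gr=cv2.inRange(H,(50,150,90),(72,255,255))>0
wh=(H[...,1]<45)&(H[...,2]>165)
for m in (red,gr,wh): m[:, :200]=0;m[:,440:]=0
p=q(red);G=q(gr);W=q(wh)
W=W[(np.abs(W[:,0])<45)&(W[:,1]<60)&(W[:,1]>-80)];p=p[(np.abs(p[:,0])<45)&(p[:,1]<60)&(p[:,1]>-80)];G=G[(np.abs(G[:,0])<45)&(G[:,1]<60)&(G[:,1]>-80)]
print("green n",len(G),G.mean(0) if len(G) else "", "white",len(W),W.min(0) if len(W) else "",W.max(0) if len(W) else "")
if len(p)>5:
    m0=p.mean(0);V=np.linalg.svd(p-m0)[2][0];print("red n",len(p),m0,"axis",np.degrees(np.arctan2(V[1],V[0]))%180,p.min(0),p.max(0))
E
python3 dial.py d1
```

```text
clock: 17.3
tcp_pos: [557.3, 6.4, 129.6]
orientation: [-179.9, -0.0, 98.7]
wrist_force: [-0.2, -0.0, -2.4]
grip_width: 39.2
finger_force: 62.1
[557.9   6.3 130.7] [ 0.4  0.8 -1.8]
green n 1278 [-20.3   1.7] white 10766 [-28.7 -27. ] [29.  30.1]
red n 237 [  3.2 -11.7] axis 103.39198652425875 [ -0.  -21.4] [ 6.5 -2.1]
```

The needle axis reads 103°, which is the plunger-free value (θ = 283°), so the dial readout works. Now I'll press the plunger back with the ring.

```bash
python3 -m jog '[[[0.0015,0,0,0],[0.003,0,0,0],[0.005,0,0,0],[0.007,0,0,0],[0.007,0,0,0]]]'
python3 dial.py d2
```

```text
clock: 17.85
tcp_pos: [556.9, 12.4, 130.6]
orientation: [180.0, 0.0, 98.7]
wrist_force: [1.0, -2.8, -1.1]
grip_width: 39.5
finger_force: 62.3
[556.9  12.2 130.4] [ 1.7 -2.4 -0.9]
green n 1076 [-20.6   2. ] white 10597 [-30.7 -79.7] [34.2 29.9]
red n 225 [-13.   -0.6] axis 8.009971986110287 [-23.   -2.9] [-3.7  1.6]
```

```bash
python3 -m jog '[[[0.001,0,0,0],[0.002,0,0,0],[0.003,0,0,0],[0.0037,0,0,0],[0.0037,0,0,0]]]'
python3 dial.py d3
```

```text
clock: 18.4
tcp_pos: [556.2, 16.0, 130.2]
orientation: [180.0, 0.0, 98.7]
wrist_force: [2.1, -4.0, 0.6]
grip_width: 39.6
finger_force: 62.4
[556.2  15.9 130.2] [ 1.5 -4.6  0. ]
green n 1213 [-20.4   1.6] white 10416 [-30.9 -78.3] [33.8 30. ]
red n 243 [-8.1 12. ] axis 126.78969680494572 [-14.6   3.5] [-1.7 20.1]
```

Plunger travel is 9.1 mm, the ring clears the anvil by about 1.6 mm, and the carriage hasn't moved. I'll lower the ring.

```bash
python3 -m jog '[[[0,0,0.005,0],[0,0,0.01,0],[0,0,0.015,0],[0,0,0.019,0],[0,0,0.022,0]]]' && python3 -m jog '[[[0,0,0.001,0],[0,0,0.002,0],[0,0,0.003,0],[0,0,0.003,0]]]'
python3 dial.py d4
```

```text
clock: 18.95
tcp_pos: [555.9, 15.9, 107.5]
orientation: [-180.0, -0.0, 98.6]
wrist_force: [0.8, -4.4, 0.5]
grip_width: 39.8
finger_force: 62.5
clock: 19.35
tcp_pos: [556.1, 15.9, 105.1]
orientation: [180.0, -0.0, 98.6]
wrist_force: [0.1, -3.7, -0.7]
grip_width: 39.4
finger_force: 62.4
[556.1  15.9 105.2] [ 1.4 -4.1 -1.6]
green n 1830 [-20.5   1.5] white 15237 [-28.7 -60.6] [28.7 29.9]
red n 390 [-7.9 12.1] axis 125.12348265086109 [-14.4   3.6] [-1.4 20.9]
```

Nothing has snagged. I'll lower in small steps until the ring touches the bed.

```bash
python3 -m jog '[[[0,0,0.0005,0],[0,0,0.001,0],[0,0,0.001,0]]]'; python3 -m jog '[[[0,0,0.0005,0],[0,0,0.001,0],[0,0,0.001,0]]]'
```

```text
clock: 19.7
tcp_pos: [556.2, 15.9, 104.2]
orientation: [180.0, 0.0, 98.6]
wrist_force: [0.2, -3.8, 1.2]
grip_width: 39.5
finger_force: 62.6
clock: 20.0
tcp_pos: [556.2, 16.0, 104.1]
orientation: [180.0, 0.0, 98.6]
wrist_force: [-7.5, -5.8, 22.5]
grip_width: 39.4
finger_force: 65.1
```

```bash
python3 -m jog '[[[0,0,-0.0008,0],[-0.0005,0,-0.0008,0],[-0.001,0,-0.0008,0],[-0.0014,0,-0.0008,0],[-0.0014,0,-0.0008,0]]]'
python3 dial.py d5
```

```text
clock: 20.5
tcp_pos: [556.3, 15.4, 104.2]
orientation: [180.0, -0.1, 98.7]
wrist_force: [-1.6, -0.5, 7.5]
grip_width: 39.3
finger_force: 63.4
[556.4  15.5 104.2] [-3.2 -0.3  9.5]
green n 1856 [-20.4   1.5] white 15519 [-28.7 -60.4] [28.6 30.1]
red n 395 [-9.2 11.1] axis 132.35778924339792 [-16.7   2.9] [-1.6 19. ]
```

Now I'll release gently and let the spring seat the ring.

```bash
python3 -m jog '[[[0,0,-0.0004,0],[0,0,-0.0004,0],[0,0,-0.0004,0],[0,0,-0.0004,0]]]' 70
python3 dial.py d6; python3 -m jog '[[[0,0,-0.02,0],[0,0,-0.05,0],[0,0,-0.09,0],[0,0,-0.12,0],[0,0,-0.12,0]]]'
python3 dial.py d7
python3 - <<'E'
from h import *
import pickle
c=pickle.load(open("d7.pkl","rb"));I=c["color"]
a=np.radians(9.2);B=np.array([[np.cos(a),np.sin(a)],[-np.sin(a),np.cos(a)]])
for b in blobs(c,(10,90,50),(30,255,255),300)[:8]:
    p=(cast(c,b[:,0],50)[:,:2]-[545.3,76.9])@B.T;print("brass",cv2.boundingRect(b),cv2.minEnclosingCircle(p.astype(np.float32)))
s=snap("scene");d=snap("side")
for n,k in(("scene",s),("side",d)): print(n,"master expect",proj(k,[482.3,-322.5,38]),"ring",proj(k,[557,14,50]))
for n,k in(("scene",s),("side",d)):
    g=cv2.cvtColor(k["color"],cv2.COLOR_BGR2HSV);x,y=proj(k,[482.3,-322.5,38]).astype(int);q=g[y-16:y+22,x-20:x+20]
    m=((q[...,1]<45)&(q[...,2]>60)).astype(np.uint8);print(n,[''.join('#' if v else '.' for v in r) for r in m[::2,::1]])
E
```

```text
clock: 20.95
tcp_pos: [556.3, 14.7, 104.2]
orientation: [-180.0, -0.0, 98.7]
wrist_force: [0.1, 0.1, -0.6]
grip_width: 59.8
finger_force: 0.0
[556.3  14.7 104.3] [ 0.   0.4 -0.5]
green n 1869 [-20.4   1.5] white 15592 [-36.7 -63.6] [39.8 30. ]
red n 398 [-10.3  10. ] axis 138.75532082316857 [-18.3   2.5] [-2.1 17.3]
clock: 21.5
tcp_pos: [557.9, 14.9, 228.2]
orientation: [179.7, 0.1, 98.6]
wrist_force: [0.5, -0.3, -0.0]
grip_width: 59.5
finger_force: 0.0
[557.1  14.5 226.1] [-0.7 -0.2 -0.5]
green n 394 [-20.3   1.7] white 3515 [-28.4 -27.2] [28.2 29.4]
red n 73 [-9.9  9.9] axis 138.68111783040473 [-17.4   3.6] [-2.6 16.8]
brass (535, 29, 105, 371) ((773.3543701171875, -345.2686767578125), 622.7511596679688)
brass (274, 53, 81, 109) ((1.2306842803955078, 12.41986083984375), 44.39954376220703)
brass (451, 203, 65, 102) ((169.79940795898438, -131.1774139404297), 65.44072723388672)
brass (293, 177, 49, 44) ((1.7587827444076538, -61.72768783569336), 22.278003692626953)
brass (151, 116, 47, 43) ((-122.19195556640625, -6.004265308380127), 23.65972137451172)
brass (148, 191, 43, 44) ((-137.51
[... 1199 characters left out ...]
...............#######################', '.................#######################', '.................#######################', '................########################', '...............#########################', '.............###########################', '.............###############..##########', '..............##############.....#######', '..................#######..........#####', '...................................#####', '.........................#..........####', '...................................#####', '...................................#####', '..................................######', '...............................#########', '..........####.............#############']
```

```bash
python3 - <<'E'
from h import *
import pickle
a=np.radians(9.2);B=np.array([[np.cos(a),np.sin(a)],[-np.sin(a),np.cos(a)]])
for n in("m1","d7"):
    c=pickle.load(open(n+".pkl","rb"));H=cv2.cvtColor(c["color"],cv2.COLOR_BGR2HSV)[:,200:440]
    f=lambda m:(cast(c,np.argwhere(m)[:,::-1]+[200,0],65)[:,:2]-[545.3,76.9])@B.T
    G=f(cv2.inRange(H,(50,150,90),(72,255,255))>0);W=f((H[...,1]<45)&(H[...,2]>165))
    r=f(((H[...,0]<8)|(H[...,0]>172))&(H[...,1]>120)&(H[...,2]>60));r=r[(abs(r)<[35,35]).all(1)];V=np.linalg.svd(r-r.mean(0))[2][0]
    print(n,"green",G.mean(0),G.min(0),G.max(0),"white",W.min(0),W.max(0),"axis",np.degrees(np.arctan2(V[1],V[0]))%180)
s=snap("scene")["color"];o=cv2.imread("pics/scene0.png");d=cv2.absdiff(s,o).max(2)[120:170,260:320]
m=d>30;q=np.argwhere(m)[:,::-1]+[260,120];print("changed px at rest",len(q),q.min(0),q.max(0),q.mean(0))
b=s[120:170,260:320].astype(int);k=np.argwhere(b[...,0]-b[...,2]>12)[:,::-1]+[260,120];print("blue",len(k),k.min(0) if len(k) else "",k.max(0) if len(k) else "")
c=snap("scene")
for z in(8,38): print(z,proj(c,[482.3,-322.5,z]),proj(c,[502.3,-322.5,z]))
E
```

```text
m1 green [-20.51033465   2.21713144] [-26.61572841  -9.85492136] [-13.30004268  13.45434403] white [ -86.72900805 -155.53279268] [85.35121428 30.11386043] axis 7.482533449881771
d7 green [-20.34726007   1.65322695] [-26.24307815 -10.44878435] [-13.82076701  13.23255589] white [ -77.75643942 -154.74793642] [84.78620105 29.40489548] axis 138.68111783040473
changed px at rest 781 [283 120] [319 169] [309.92445583 145.50320102]
blue 190 [260 120] [316 169]
8 [288.87953881 150.91702556] [283.93487229 152.77363685]
38 [288.41212515 144.09595892] [283.38733979 145.9456276 ]
```

Ring travel reads 8.4 mm against the 7.6 mm I expected from the zero reading. I'll check whether the carriage shifted or the ring isn't fully home by comparing rectified patches before and after.

```bash
python3 - <<'E'
from h import *
import pickle
np.set_printoptions(precision=2,suppress=True)
a=np.radians(9.2);B=np.array([[np.cos(a),np.sin(a)],[-np.sin(a),np.cos(a)]])
def rect(c,x0,x1,y0,y1,z,k=4):
    X,Y=np.meshgrid(np.arange(x0,x1,1/k),np.arange(y0,y1,1/k));w=np.c_[X.ravel(),Y.ravel()]@B+[545.3,76.9]
    P=np.array([proj(c,[*v,z]) for v in w]).astype(np.float32).reshape(*X.shape,2)
    return cv2.remap(cv2.cvtColor(c["color"],cv2.COLOR_BGR2GRAY),P[...,0],P[...,1],cv2.INTER_CUBIC).astype(np.float32)
m=pickle.load(open("m1.pkl","rb"));e=snap("wrist");pickle.dump(e,open("e.pkl","wb"))
def sh(n,*r):
    A,C=rect(m,*r),rect(e,*r);w=cv2.createHanningWindow(A.shape[::-1],cv2.CV_32F)
    s,q=cv2.phaseCorrelate(A,C,w);print(n,"shift mm across,along",np.array(s)/4,"resp",q)
sh("bed R",25,65,-150,-95,20);sh("bed L",-65,-25,-150,-95,20);sh("railR",25,65,-100,-40,20);sh("railL",-65,-25,-100,-40,20);sh("anvil",-25,25,-130,-88,39)
sh("dial right",8,40,-35,35,65);sh("dial low",-20,35,-35,-14,65)
for n,c in(("m1",m),("e",e)):
    for z,t in((61,"pad z61"),(50,"part z50"),(39,"anvil z39")):
        p=rect(c,-13,13,-100,-25,z,2).mean(1);print(n,t,p[::2].astype(int))
E
```

```text
bed R shift mm across,along [0.37 0.09] resp 0.20388686858283148
bed L shift mm across,along [ 0.62 -1.37] resp 0.111873643345303
railR shift mm across,along [0.32 3.52] resp 0.03678753077983856
railL shift mm across,along [ 0.75 -0.28] resp 0.17018090774615605
anvil shift mm across,along [-0.3  -0.03] resp 0.216189489364624
dial right shift mm across,along [ 0.2 -0.1] resp 0.7280931663182046
dial low shift mm across,along [-0.06 -0.08] resp 0.48101675000602817
m1 pad z61 [138 142 142 140 138 138 140 141 139 137 137 138 137 137 138 137 137 138
 115 103 136 139 136 134 132 129 128 134 135 135 135 136 136 138 139 140
 139 138 137 135 135 136 135 135 135 134 136 137 136 136 135 133 133 129
 122 116 134 142 140 132  95  59  56  56  63  76  81  83  89  90  88  92
 113 147 169]
m1 part z50 [138 140 141 139 137 137 138 138 137 138 137 137 138 133  97 119 143 137
 135 134 132 130 131 136 136 135 135 136 136 137 139 140 139 138 138 136
 135 135 135 135 135 134 134 137 137 136 136 136 135 135 131 124 118 131
 141 141 137 116  67  55  56  57  68  80  82  85  91  91  89  93 116 149
 170 183 185]
[... 570 characters left out ...]
138 144 141 124  78  54  57  57  71  80  83  85  94
 123 153 173]
e part z50 [139 141 141 140 138 138 139 138 138 139 138 138 140 134  70 141 142 135
 128 123 118 119 121 118 100  87  79  73  67  63  61  59  58  60  64  66
  69  70  72  74  75  76  78  80  81  84  87  92  97 106 116 118 116 113
 107 112 134 144 141 134 101  60  57  56  61  76  83  84  87  98 128 158
 176 186 187]
e anvil z39 [138 139 139 138 139 138 138 140 141  84 111 145 139 132 126 121 120 122
 122 115  95  84  76  70  65  61  59  58  56  58  61  64  67  69  70  72
  74  74  76  78  79  80  83  86  91  96 105 116 119 118 115 111 110 130
 142 142 139 118  75  54  57  56  67  80  85  86  88 102 135 162 178 186
 187 187 187]
```

The carriage hasn't moved (dial shift 0.1 mm). The plunger is 0.7 mm more pressed than expected, so the ring is probably tilted slightly. I'll press gently down on its rim with the fingertips to flatten it.

```bash
python3 -m jog '[[[0,0,0.03,0],[0,0,0.06,0],[0,0,0.085,0],[0,0,0.092,0],[0,0,0.092,0]]]' 34; python3 -m jog '[[[0,0,0.002,0],[0,0,0.004,0],[0,0,0.006,0],[0,0,0.006,0]]]'; python3 dial.py f1
```

```text
clock: 22.3
tcp_pos: [555.7, 14.8, 131.3]
orientation: [-179.9, -0.0, 98.7]
wrist_force: [0.1, -0.4, 0.1]
grip_width: 29.1
finger_force: 0.0
clock: 22.7
tcp_pos: [556.4, 14.5, 126.6]
orientation: [180.0, 0.0, 98.6]
wrist_force: [0.3, -0.2, 0.7]
grip_width: 28.8
finger_force: 0.0
[556.4  14.5 126.6] [ 0.7 -0.7  0.1]
green n 1292 [-20.4   1.6] white 10973 [-28.7 -75.7] [28.8 30.2]
red n 261 [-10.2  10.1] axis 138.93071162782846 [-18.    3.2] [-1.9 17.4]
```

```bash
for i in 1; do python3 -m jog '[[[0,0,0.001,0],[0,0,0.002,0],[0,0,0.003,0],[0,0,0.003,0]]]'; done; python3 -m jog '[[[0,0,0.001,0],[0,0,0.002,0],[0,0,0.002,0]]]'
```

```text
clock: 23.15
tcp_pos: [556.3, 14.5, 123.2]
orientation: [-180.0, -0.0, 98.6]
wrist_force: [-0.5, -0.4, 0.3]
grip_width: 29.0
finger_force: 0.0
clock: 23.45
tcp_pos: [556.4, 14.7, 122.2]
orientation: [180.0, 0.0, 98.7]
wrist_force: [-6.5, -0.4, 20.0]
grip_width: 29.3
finger_force: 9.9
```

```bash
python3 dial.py f2; python3 -m jog '[[[0,0,-0.02,0],[0,0,-0.05,0],[0,0,-0.08,0],[0,0,-0.11,0],[0,0,-0.11,0]]]'; python3 dial.py f3
```

```text
[556.4  14.7 122.2] [-6.6 -0.7 19.7]
green n 1399 [-20.4   1.5] white 11736 [-28.7 -72.5] [28.8 30. ]
red n 287 [-10.1  10. ] axis 138.3677954032638 [-18.1   2.5] [-2.2 17.5]
clock: 24.0
tcp_pos: [557.8, 14.9, 235.0]
orientation: [179.7, 0.1, 98.6]
wrist_force: [1.0, -0.1, -0.6]
grip_width: 29.1
finger_force: 0.0
[557.1  14.6 233. ] [-0.6 -0.8  0.1]
green n 369 [-20.2   1.6] white 3335 [-28.  -26.9] [27.9 29.7]
red n 70 [-10.  10.] axis 138.38053067511757 [-17.4   3.2] [-3.  16.8]
```

Pressing with 20 N changed nothing, so the ring is flat. One last numeric check of the ring's position against the master's seat, and of the master on its rest.

```bash
python3 - <<'E'
from h import *
import pickle
np.set_printoptions(precision=1,suppress=True)
a=np.radians(9.2);B=np.array([[np.cos(a),np.sin(a)],[-np.sin(a),np.cos(a)]])
def rect(c,x0,x1,y0,y1,z,k=4):
    X,Y=np.meshgrid(np.arange(x0,x1,1/k),np.arange(y0,y1,1/k));w=np.c_[X.ravel(),Y.ravel()]@B+[545.3,76.9]
    P=np.array([proj(c,[*v,z]) for v in w]).astype(np.float32).reshape(*X.shape,2)
    return cv2.remap(c["color"],P[...,0],P[...,1],cv2.INTER_CUBIC)
for n in("m1","e"):
    c=pickle.load(open(n+".pkl","rb"));I=rect(c,-35,35,-100,-25,50);g=cv2.GaussianBlur(cv2.cvtColor(I,cv2.COLOR_BGR2GRAY),(5,5),1)
    h=cv2.HoughCircles(g,cv2.HOUGH_GRADIENT,1,10,param1=60,param2=12,minRadius=76,maxRadius=90)
    if h is not None:
        for v in h[0][:3]: print(n,"centre",v[0]/4-35,v[1]/4-100,"r",v[2]/4)
    if n=="e":
        h=cv2.HoughCircles(g,cv2.HOUGH_GRADIENT,1,10,param1=60,param2=12,minRadius=46,maxRadius=58)
        for v in h[0][:2]: print(n,"bore",v[0]/4-35,v[1]/4-100,"r",v[2]/4)
for n in("scene","side"):
    k=snap(n);x,y=proj(k,[482.3,-322.5,23]).astype(int);o=cv2.imread(f"pics/{n}0.png");d=cv2.absdiff(k["color"],o).max(2)[y-14:y+14,x-18:x+18]
    print(n,x,y,[''.join('#' if v>25 else '.' for v in r) for r in d[::2]])
E
```

```text
m1 centre 0.875 -64.625 r 20.675
m1 centre 4.125 -65.125 r 21.525
m1 centre 2.125 -67.125 r 19.875
e centre 1.875 -63.875 r 20.625
e centre 1.625 -61.125 r 22.075
e centre -3.875 -59.125 r 20.075
e bore 1.875 -63.375 r 13.175
scene 288 147 ['....................................', '....................................', '....................................', '....................................', '....................................', '................#########...........', '.............############...........', '..............###########...........', '................######..............', '........................#...........', '..................#.................', '....................................', '....................................', '..............................######']
side 361 117 ['#################...................', '#################...................', '################....................', '##############......................', '############........................', '###########.###############.........', '##########..###############.........', '##########...##############.........', '#########.....##########............', '#########...........................', '#########...........................', '#########...........................', '#########...........................', '########............................']
```

```bash
python3 -c "
from plant import robot
print(robot.close_job())"
```

```text
the job is handed in; nothing more can be done
None
```

I zeroed the comparator to about 0.5 mm short of mid-green, stood the master on the wooden rest, seated the brass ring flat against the anvil under the plunger without shifting the carriage (the plunger reads about 0.8 mm deeper than expected), let go of everything and handed the job in at about 24 s; no verdict was shown.

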